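Pack the finished set into the nested tray

TASK

Pack one finished set into the grey tray: stand the jar with its lid on in the widest round nest, the capped bottle in the middle-sized nest and the capped slim bottle in the narrowest one, each upright and right down on the nest's floor. Set them down gently rather than dropping them, and do not tip any over. Leave the three open containers, which have no lid or cap yet, standing where they are.

Things in the scene. Friction and masses are not known exactly. Their poses are not given: they have to be found in the camera images.
- jar_center (a point): Loose, stands upright on the bench, cream plastic, filled. The finished squat jar: round, 62 mm in diameter, 60 mm high, closed by a flat white plastic lid as wide as the jar (top 16 mm). Point on its axis, half-way up (30 mm above its underside); z is up its axis. About 0.22 kg.
- bottle_center (a point): Loose, stands upright on the bench, cream plastic, filled. The finished bottle: round, 48 mm in diameter, straight-sided up to 52 mm, then a rounded shoulder and a white plastic screw cap 31 mm in diameter from 66 mm to the top at 84 mm. Point on its axis, half-way up (42 mm above its underside); z is up its axis. About 0.15 kg.
- slim_center (a point): Loose, stands upright on the bench, cream plastic, filled. The finished slim bottle: round, 34 mm in diameter, straight-sided up to 58 mm, then a rounded shoulder and a white plastic screw cap 24 mm in diameter from 68 mm to the top at 88 mm. Point on its axis, half-way up (44 mm above its underside); z is up its axis. About 0.08 kg.
- open_jar_center (a point): Loose, stands upright on the bench, cream plastic, filled. An unfinished jar: same 62 mm body, but without lid; its open mouth, 56 mm over the rim and with the cream inside in view, is 54 mm high. Point on its axis, 27 mm above its underside. Must stay where it is.
- open_bottle_center (a point): Loose, stands upright on the bench, cream plastic, filled. An unfinished bottle: same 48 mm body, but without cap; a bare open neck 25 mm in diameter, top at 78 mm. Point on its axis, 39 mm above its underside. Must stay where it is.
- open_slim_center (a point): Loose, stands upright on the bench, cream plastic, filled. An unfinished slim bottle: same 34 mm body, but without cap; a bare open neck 18 mm in diameter, top at 82 mm. Point on its axis, 41 mm above its underside. Must stay where it is.
- tray: Fixed shallow open dark grey plastic tray, 150 mm (its x) by 380 mm (its y) and 22 mm high, walls and floor 3 mm thick. Origin at the centre of its underside, on the bench; z is up. The three nests stand in it in a row along its y axis, 118 mm apart, the middle one at its centre, in any order.
- nest_wide: Widest of three fixed white plastic ring-shaped nests (shallow round cups) in the tray: bore 80 mm, outside 90 mm, rim 16 mm above its underside, its floor 5 mm above its underside. Origin on its axis at its underside, which lies on the tray floor 3 mm above the bench. Place of the jar.
- nest_middle: Middle-sized nest, same make: bore 64 mm, outside 74 mm, rim 16 mm and floor 5 mm above its underside. Origin on its axis at its underside. Place of the 48 mm bottle.
- nest_narrow: Narrowest nest, same make: bore 50 mm, outside 60 mm, rim 16 mm and floor 5 mm above its underside. Origin on its axis at its underside. Place of the slim bottle.
Not all that is in view belongs to the job. What is shaped like the part that bears bottle_center but black is not meant. What is shaped like the part that bears open_jar_center but blue is not meant.

How it is judged:
By the outcome, as a careful person would: the job done as asked, in the order asked, and still so for the second after the job is handed in, with the robot touching nothing.
It also fails if it takes over 96 s, if anything falls off the work surface, if the arm or the gripper's body presses on something with over 40 N, if the wrist force passes 120 N, or if a joint passes its speed limit or range.

ROBOT

A 6-joint arm with a two-finger parallel gripper is mounted at the origin on the work surface. World frame = base frame: x ahead of the robot, y to its left, z up, the work surface at z = 0. Lengths are in m, angles in rad, forces in N, time in s.
With the tool pointing down it reaches from about 0.325 to 1 m from the base axis. Payload 5.1 kg.
Tool frame: the origin (TCP) lies midway between the tips of the shut fingers; the grasp point (between the pads) lies 19 mm behind it; z points along the fingers, y is the line along which they close (so a half turn about z gives the same grasp; the last joint's range is limited). The gripper opens to 85 mm and grips with 20 to 120 N. Pads are 22 mm wide; open, the fingers measure 114 mm over their backs; the gripper's body (76 mm by 85 mm) begins 54 mm behind the grasp point. The pads swing forward as they close: fully open they stand 13 mm farther back than shut.
Start: joints at [-1.426, 0.124, 1.65, -0, 1.367, -0.083], TCP at [0.147, -0.633, 0.231] pointing down, gripper open.
Joint ranges: [-2.61, 2.61], [-1.02, 2.33], [0.03, 2.71], [-1.35, 4.49], [0.32, 2.68], [-2.91, 2.91]. Speed limits (rad/s): [2.57, 2.57, 3.14, 3.14, 3.14, 3.14].

INTERFACE

Orientations are given as a unit quaternion [w, x, y, z].
In Python, from station import get_state, grab_frame, camera_info, job_done, regions_of gives the robot as it stands.
- The arm moves only by the tool play_rows, never from a script. Its arguments are lists of equal length, an entry for each row: "offset": the shift along the tool's x, y, z in mm, a list of three; "rotation": the turn, a rotation vector about the tool's x, y, z in rad, a list of three; "grip": the opening, from 0 (shut) to 1 (fully open). In form: {"offset": [[x, y, z], ...], "rotation": [[wx, wy, wz], ...], "grip": [grip, ...]}. A call has 1 to 5 rows; each row is the pose to reach, as a shift and turn from the pose commanded when the call began, along the tool's axes at that moment; what a row does not reach only later rows make up. A row lasts 1/12 s, in which the tool goes at most 41.7 mm and 7.16 degrees, less where a joint would pass 70% of its speed; a pose out of reach is approached as far as the arm can. A call with a gripper value outside its range is refused whole. The fingers move at their own pace and stop on an object; "grip_force" is the grip in N (left out, the last holds). Time passes only in rows, so rows that repeat a pose let the fingers close. It gives the time, the measured TCP pose, the force, the opening and the grip force at its end, in the units of the state.
- get_state(): the state, without advancing time (a new reading comes with each control period).
- grab_frame(name): name is "side" or "top"; returns the picture (384x512x3 uint8, red, green, blue); there is no depth.
- camera_info(name): a dict with "camera_matrix" (3x3 intrinsics, pixels), "extrinsics" (4x4, takes a point from camera to world coordinates). Camera axes: x right, y up, looking along -z (the intrinsics and any distortion apply to the point x, -y, -z); pixel columns grow to the right and rows downward; lengths in m; the calibration is good to about 2 mm. A picture is of the moment at which its call begins. camera_info takes no time and is no camera call.
- job_done(): hands the job in; it is judged then, once.
Trained networks look in the newest picture that a camera, given by its name, has taken for a name from the list of things; names that differ only in an ending like _2 or _b are one class to them, and where a whole thing is asked for, a point or a joint stands for the part that bears it (a point fixed in the world has none). Each returns a list of dicts, best first, with "confidence" (0 to 1); they miss things now and then, are a little off and sometimes report something else, mostly with a low value. They report only what shows in the picture. A call takes as long as a camera call. They do not tell look-alikes from the thing itself.
- regions_of(name, camera): "mask" (384x512 bool, what is visible of it) and "position" ([column, row] in pixels, amid what is visible of it).
The state is a dict: "clock": time; "joint_positions": joint angles; "qvel": joint speeds; "tau": joint torques, N m; "position": TCP position; "orientation": TCP orientation; "contact_force": force on the tool from outside, world axes, zero at the start; "ft_torque": the same for the moment, N m; "grip_width": finger opening in m; "grasp_force": force on a finger pad.
Only numpy, scipy, OpenCV 4.12 (cv2) and the standard library are available. Lean on these libraries where they do the work, as an engineer would, in place of code of your own. Each camera call takes 0.05 s, during which the arm holds its last target. There are 200 camera calls.

## Working session

There is one attempt and no reset: what is moved stays moved. The work goes in short steps, Python scripts to look and compute and a tool call to move; the robot and the scene stay as the last step left them, time stands still between calls to the robot, and variables do not carry over. Pictures are saved under pics/ and viewed, at most 14 in all, crops included, and the job is handed in when it is done.

Besides the shell and the picture viewer there is one more tool, called after ">>>" in YAML: its name, and indented under it one key for each argument. play_rows: Moves the arm, as the interface text tells. Its arguments: {"type":"object","properties":{"offset":{"type":"array"},"rotation":{"type":"array"},"grip":{"type":"array"},"grip_force":{"type":"number"}},"required":["offset","rotation","grip"]}

```bash
mkdir -p pics; ls; python3 - <<'E'
from station import *
import cv2,numpy as np
for n in("top","side"):
    f=grab_frame(n); cv2.imwrite(f"pics/{n}0.png",f[:,:,::-1])
    c=camera_info(n); print(n,np.round(c["camera_matrix"],1).tolist(),np.round(c["extrinsics"],3).tolist(),[k for k in c])
    for t in "jar_center bottle_center slim_center open_jar_center open_bottle_center open_slim_center tray nest_wide nest_middle nest_narrow".split():
        print(t,[(round(r["confidence"],2),[int(v) for v in r["position"]],int(r["mask"].sum())) for r in regions_of(t,n)])
s=get_state();print(s["clock"],s["position"],s["orientation"])
E
```

```text
pics
top [[439.2, 0.0, 257.0], [0.0, 439.2, 191.5], [0.0, 0.0, 1.0]] [[0.002, 0.988, -0.154, 0.373], [-1.0, 0.003, 0.007, -0.001], [0.008, 0.154, 0.988, 1.242], [0.0, 0.0, 0.0, 1.0]] ['camera_matrix', 'extrinsics']
jar_center [(0.86, [325, 188], 412)]
bottle_center [(0.83, [270, 187], 246), (0.76, [258, 159], 270), (0.6, [334, 236], 297)]
slim_center [(0.77, [378, 241], 175), (0.43, [122, 204], 533)]
open_jar_center [(0.86, [407, 178], 524), (0.85, [374, 189], 423)]
open_bottle_center [(0.65, [331, 237], 292)]
open_slim_center []
tray [(0.7, [183, 217], 5530)]
nest_wide [(0.8, [167, 215], 848)]
nest_middle [(0.94, [125, 203], 569)]
nest_narrow [(0.65, [204, 224], 356)]
side [[359.3, 0.0, 261.8], [0.0, 359.3, 191.3], [0.0, 0.0, 1.0]] [[-0.814, 0.404, -0.418, 0.112], [-0.581, -0.565, 0.586, 0.566], [0.001, 0.72, 0.694, 0.764], [0.0, 0.0, 0.0, 1.0]] ['camera_matrix', 'extrinsics']
jar_center [(0.57, [283, 159], 453)]
bottle_center [(0.96, [230, 179], 335), (0.56, [255, 188], 379)]
slim_center [(0.71, [346, 154], 215)]
open_jar_center [(0.69, [305, 140], 337), (0.69, [314, 128], 301)]
open_bottle_center [(0.66, [324, 180], 337)]
open_slim_center [(0.68, [292, 211], 305)]
tray [(0.82, [192, 289], 6806)]
nest_wide [(0.78, [205, 276], 1065)]
nest_middle [(0.93, [166, 304], 833)]
nest_narrow [(0.59, [242, 249], 410)]
1.1 [ 0.14676257 -0.63320761  0.23131888] [8.98358636e-06 9.93519403e-01 1.13662641e-01 1.33607116e-06]
```

```bash
python3 - <<'E'
import cv2,numpy as np
a=cv2.imread("pics/top0.png")[140:275,90:430]; b=cv2.imread("pics/side0.png")[100:340,130:410]
cv2.imwrite("pics/topc.png",cv2.resize(a,None,fx=2.35,fy=2.35,interpolation=2))
cv2.imwrite("pics/sidec.png",cv2.resize(b,None,fx=2.5,fy=2.5,interpolation=2))
E
```

```text
(no output)
```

View pics/topc.png

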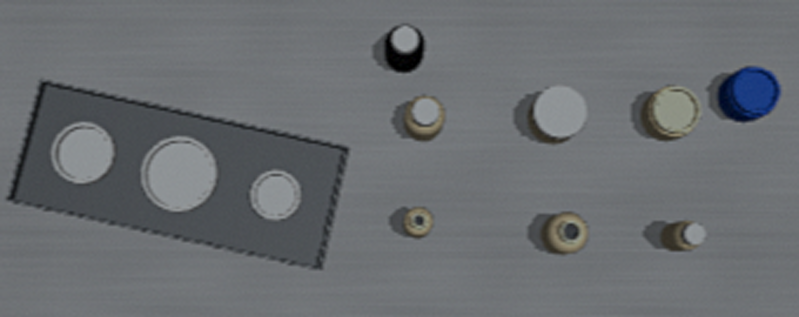

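View pics/sidec.png

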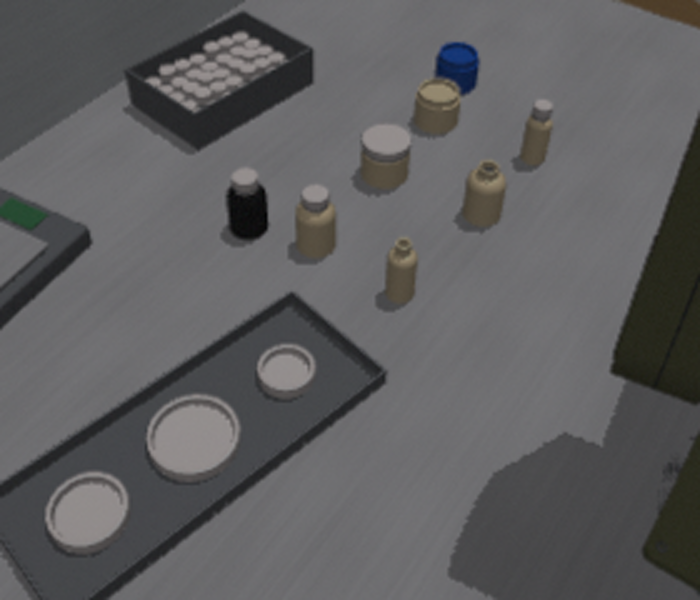

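The finished parts, in top-view pixels:
- **Jar:** the lidded jar is at (328,188). The candidates without a lid are at (374,189), cream and open, and (407,178), blue.
- **Bottle:** the cream bottle with a white cap is at (270,188). The black one at (258,159) is the decoy, and the one at (332,238) is an open neck.
- **Slim bottle:** the one with a white cap is at (380,240). The one at (268,234) has an open neck.

The enlarged crops and the side view agree with this. The nests are middle (125,203), wide (167,215) and narrow (205,223).

```bash
cat > h.py <<'E'
from station import *
import cv2,numpy as np
from scipy.optimize import least_squares
P=dict(jar_center=[(31,0),(31,60)],bottle_center=[(24,0),(24,52),(15.5,66),(15.5,84)],slim_center=[(17,0),(17,58),(12,68),(12,88)],
 nest_wide=[(45,8),(45,19)],nest_middle=[(37,8),(37,19)],nest_narrow=[(30,8),(30,19)],
 open_jar_center=[(31,0),(31,45),(28,54)],open_bottle_center=[(24,0),(24,52),(12.5,66),(12.5,78)],open_slim_center=[(17,0),(17,58),(9,68),(9,82)])
A=np.linspace(0,2*np.pi,40)
def proj(n,X):
    c=camera_info(n);E=np.array(c["extrinsics"]);q=(X-E[:3,3])@E[:3,:3];q=q*[1,-1,-1]
    q=q@np.array(c["camera_matrix"]).T;return q[:,:2]/q[:,2:]
def model(t,xy,n,dz=0):
    m=np.zeros((384*4,2048),np.uint8);X=[]
    im=None;pr=P[t]
    cir=[np.c_[xy[0]+r/1e3*np.cos(A),xy[1]+r/1e3*np.sin(A),0*A+(z/1e3+dz)] for r,z in pr]
    for a,b in zip(cir,cir[1:]):
        h=cv2.convexHull(proj(n,np.r_[a,b]).astype(np.float32)*4+1.5)
        cv2.fillConvexPoly(m,np.round(h).astype(int),1)
    return m
def cen(t,xy,n,dz=0):
    M=cv2.moments(model(t,xy,n,dz),True);return np.array([M["m10"],M["m01"]])/M["m00"]/4-.375
def cm(mask): r,c=np.nonzero(mask);return np.array([c.mean(),r.mean()])
def solve(t,obs,x0,dz=0):
    out={}
    for n in [[k] for k in obs]+[list(obs)]:
        s=least_squares(lambda x:np.concatenate([cen(t,x,k,dz)-obs[k] for k in n]),x0,diff_step=.02)
        out["+".join(n)]=np.round(s.x*1e3).tolist()
    return out
E
python3 - <<'E'
from h import *
G={"jar_center":((325,188),(283,159)),"bottle_center":((270,187),(255,188)),"slim_center":((378,241),(346,154)),"nest_wide":((167,215),(205,276)),"nest_middle":((125,203),(166,304)),"nest_narrow":((204,224),(242,249)),
"open_jar_center":((374,189),(305,140)),"open_bottle_center":((331,237),(324,180)),}
for n in("top","side"): grab_frame(n)
for t,g in G.items():
    obs={}
    for n,p in zip(("top","side"),g):
        R=[r for r in regions_of(t,n) if np.hypot(*(np.array(r["position"])-p))<9]
        if R: obs[n]=cm(R[0]["mask"]); ar=int(R[0]["mask"].sum())
    e=camera_info("top");d=[(g[0][0]-257)/439.2,-(g[0][1]-191.5)/439.2,-1];E=np.array(e["extrinsics"]);w=E[:3,:3]@d;x0=(E[:3,3]-w*E[2,3]/w[2])[:2]
    S=solve(t,obs,x0)
    xy=np.array(list(S.values())[-1])/1e3
    print(t,S,"area",ar,model(t,xy,n).sum()//16)
E
```

```text
jar_center {'top': [571.0, -202.0], 'side': [575.0, -202.0], 'top+side': [572.0, -202.0]} area 469 477
bottle_center {'top': [566.0, -45.0], 'side': [570.0, -46.0], 'top+side': [568.0, -45.0]} area 381 423
slim_center {'top': [428.0, -345.0]} area 207 265
nest_wide {'top': [501.0, 246.0], 'side': [503.0, 246.0], 'top+side': [502.0, 246.0]} area 1059 1041
nest_middle {'top': [527.0, 361.0], 'side': [527.0, 361.0], 'top+side': [527.0, 361.0]} area 812 870
nest_narrow {'top': [475.0, 132.0], 'side': [478.0, 130.0], 'top+side': [476.0, 131.0]} area 409 409
open_jar_center {'top': [574.0, -340.0], 'side': [579.0, -341.0], 'top+side': [576.0, -340.0]} area 368 375
open_bottle_center {'top': [431.0, -208.0], 'side': [435.0, -211.0], 'top+side': [433.0, -209.0]} area 389 372
```

>>> play_rows:
  offset:
    - [34,-21.5,5]
    - [68,-43,10]
    - [102,-64.5,15]
    - [136,-86,20]
    - [170,-108,25]
  rotation:
    - [0,0,0]
    - [0,0,0]
    - [0,0,0]
    - [0,0,0]
    - [0,0,0]
  grip: [1,1,1,1,1]
  grip_force: 30

```text
clock: 2.42
position: [0.2889, -0.4883, 0.2063]
orientation: [0.0, 0.994, 0.113, 0.0]
contact_force: [1.1, 0.1, -0.3]
grip_width: 0.0852
grasp_force: 0.0
```

>>> play_rows:
  offset:
    - [34,-21.5,5]
    - [68,-43,10]
    - [102,-64.5,15]
    - [136,-86,20]
    - [170,-108,25]
  rotation:
    - [0,0,0]
    - [0,0,0]
    - [0,0,0]
    - [0,0,0]
    - [0,0,0]
  grip: [1,1,1,1,1]

```text
clock: 2.83
position: [0.4303, -0.3445, 0.1815]
orientation: [0.0, 0.994, 0.114, 0.0]
contact_force: [1.2, -1.2, 0.9]
grip_width: 0.0854
grasp_force: 0.0
```

>>> play_rows:
  offset:
    - [34,-21.5,5]
    - [68,-43,10]
    - [102,-64.5,15]
    - [136,-86,20]
    - [171,-108,25]
  rotation:
    - [0,0,0]
    - [0,0,0]
    - [0,0,0]
    - [0,0,0]
    - [0,0,0]
  grip: [1,1,1,1,1]

```text
clock: 3.25
position: [0.5726, -0.2005, 0.1564]
orientation: [0.0, 0.994, 0.114, 0.0]
contact_force: [0.3, -1.8, 0.4]
grip_width: 0.0855
grasp_force: 0.0
```

```bash
cat > st.py <<'E'
import sys
from h import *
from scipy.spatial.transform import Rotation as R
def to(x,y,z):
    s=get_state();q=s["orientation"];M=R.from_quat([q[1],q[2],q[3],q[0]]).as_matrix()
    p=np.array(s["position"]);print(round(s["clock"],2),"pos",np.round(p*1e3,1),"M",np.round(M,3).tolist(),"w",round(s["grip_width"]*1e3,1),"F",np.round(s["contact_force"],1),"gf",s["grasp_force"])
    print("rel",np.round(M.T@(np.array([x,y,z])-p*1e3),1))
if __name__=="__main__": to(*map(float,sys.argv[1:4]))
E
python3 st.py 572 -202 18
```

```text
3.25 pos [ 572.6 -200.5  156.4] M [[0.974, 0.226, 0.001], [0.226, -0.974, -0.0], [0.0, 0.001, -1.0]] w 85.5 F [ 0.3 -1.8  0.4] gf 0.0
rel [ -1.    1.2 138.4]
```

>>> play_rows:
  offset:
    - [-1,1,35]
    - [-1,1,70]
    - [-1,1,100]
    - [-1,1,125]
    - [-1,1,138]
  rotation:
    - [0,0,0]
    - [0,0,0]
    - [0,0,0]
    - [0,0,0]
    - [0,0,0]
  grip: [1,1,1,1,1]

```text
clock: 3.67
position: [0.5684, -0.2021, 0.0143]
orientation: [-0.002, 0.993, 0.114, -0.003]
contact_force: [-0.7, 0.6, -0.4]
grip_width: 0.0856
grasp_force: 0.0
```

>>> play_rows:
  offset:
    - [0,0,0]
    - [0,0,0]
    - [0,0,0]
    - [0,0,0]
    - [0,0,0]
  rotation:
    - [0,0,0]
    - [0,0,0]
    - [0,0,0]
    - [0,0,0]
    - [0,0,0]
  grip: [0.85,0.75,0.68,0.6,0.6]

```text
clock: 4.08
position: [0.5717, -0.204, 0.0202]
orientation: [0.001, 0.994, 0.114, 0.001]
contact_force: [0.3, -0.1, -1.3]
grip_width: 0.0609
grasp_force: 32.9
```

>>> play_rows:
  offset:
    - [0,0,0]
    - [0,0,0]
    - [0,0,0]
    - [0,0,0]
    - [0,0,0]
  rotation:
    - [0,0,0]
    - [0,0,0]
    - [0,0,0]
    - [0,0,0]
    - [0,0,0]
  grip: [0.55,0.55,0.55,0.55,0.55]

```text
clock: 4.5
position: [0.5712, -0.2037, 0.0194]
orientation: [0.0, 0.994, 0.114, 0.001]
contact_force: [-1.6, -0.0, 5.3]
grip_width: 0.0613
grasp_force: 33.4
```

>>> play_rows:
  offset:
    - [0,0,-5]
    - [0,0,-15]
    - [0,0,-35]
    - [0,0,-60]
    - [0,0,-85]
  rotation:
    - [0,0,0]
    - [0,0,0]
    - [0,0,0]
    - [0,0,0]
    - [0,0,0]
  grip: [0.5,0.5,0.5,0.5,0.5]

```text
clock: 4.92
position: [0.5697, -0.2029, 0.1034]
orientation: [-0.001, 0.994, 0.114, -0.001]
contact_force: [1.4, -0.7, -0.9]
grip_width: 0.0609
grasp_force: 33.2
```

>>> play_rows:
  offset:
    - [0,0,-20]
    - [0,0,-35]
    - [0,0,-42]
    - [0,0,-45]
    - [0,0,-45]
  rotation:
    - [0,0,0]
    - [0,0,0]
    - [0,0,0]
    - [0,0,0]
    - [0,0,0]
  grip: [0.5,0.5,0.5,0.5,0.5]

```text
clock: 5.33
position: [0.5706, -0.2033, 0.1486]
orientation: [0.0, 0.994, 0.114, 0.0]
contact_force: [-0.6, -0.7, -1.9]
grip_width: 0.0613
grasp_force: 33.2
```

```bash
python3 st.py 502 246 150
```

```text
5.33 pos [ 570.6 -203.3  148.6] M [[0.974, 0.226, 0.0], [0.226, -0.974, -0.0], [0.0, 0.0, -1.0]] w 61.3 F [-0.6 -0.7 -1.9] gf 33.20864453541461
rel [  34.6 -453.2   -1.5]
```

>>> play_rows:
  offset:
    - [0.5,-8,0]
    - [2,-25,0]
    - [4,-50,0]
    - [6,-80,0]
    - [8,-110,0]
  rotation:
    - [0,0,0]
    - [0,0,0]
    - [0,0,0]
    - [0,0,0]
    - [0,0,0]
  grip: [0.5,0.5,0.5,0.5,0.5]

```text
clock: 5.75
position: [0.5521, -0.0921, 0.1467]
orientation: [-0.001, 0.994, 0.113, -0.001]
contact_force: [0.4, -0.6, -1.4]
grip_width: 0.0615
grasp_force: 33.2
```

>>> play_rows:
  offset:
    - [2.5,-30,0]
    - [5,-60,0]
    - [7,-90,0]
    - [9,-120,0]
    - [11,-150,0]
  rotation:
    - [0,0,0]
    - [0,0,0]
    - [0,0,0]
    - [0,0,0]
    - [0,0,0]
  grip: [0.5,0.5,0.5,0.5,0.5]

```text
clock: 6.17
position: [0.5284, 0.0568, 0.1469]
orientation: [-0.0, 0.993, 0.114, -0.001]
contact_force: [1.1, 1.2, -1.0]
grip_width: 0.0611
grasp_force: 33.2
```

>>> play_rows:
  offset:
    - [2.5,-30,0]
    - [5,-60,0]
    - [7,-90,0]
    - [9,-118,0]
    - [11,-140,0]
  rotation:
    - [0,0,0]
    - [0,0,0]
    - [0,0,0]
    - [0,0,0]
    - [0,0,0]
  grip: [0.5,0.5,0.5,0.5,0.5]

```text
clock: 6.58
position: [0.507, 0.1958, 0.1468]
orientation: [-0.0, 0.993, 0.115, -0.001]
contact_force: [0.3, 0.2, -2.7]
grip_width: 0.0611
grasp_force: 33.3
```

>>> play_rows:
  offset:
    - [2,-18,0]
    - [3,-32,0]
    - [4,-42,0]
    - [5,-50,0]
    - [5,-53,0]
  rotation:
    - [0,0,0]
    - [0,0,0]
    - [0,0,0]
    - [0,0,0]
    - [0,0,0]
  grip: [0.5,0.5,0.5,0.5,0.5]

```text
clock: 7.0
position: [0.5014, 0.2469, 0.1476]
orientation: [0.0, 0.993, 0.114, -0.001]
contact_force: [-0.3, 0.1, -1.6]
grip_width: 0.0611
grasp_force: 33.3
```

>>> play_rows:
  offset:
    - [0,0,15]
    - [0,0,35]
    - [0,0,55]
    - [0,0,70]
    - [0,0,80]
  rotation:
    - [0,0,0]
    - [0,0,0]
    - [0,0,0]
    - [0,0,0]
    - [0,0,0]
  grip: [0.5,0.5,0.5,0.5,0.5]

```text
clock: 7.42
position: [0.5011, 0.2449, 0.066]
orientation: [0.0, 0.994, 0.113, -0.002]
contact_force: [0.2, 0.5, -2.0]
grip_width: 0.061
grasp_force: 33.3
```

>>> play_rows:
  offset:
    - [0,0,0]
    - [0,0,0]
    - [0,0,0]
  rotation:
    - [0,0,0]
    - [0,0,0]
    - [0,0,0]
  grip: [0.5,0.5,0.5]

```text
clock: 7.67
position: [0.5033, 0.246, 0.0695]
orientation: [-0.0, 0.994, 0.113, 0.001]
contact_force: [0.4, 0.2, -1.0]
grip_width: 0.061
grasp_force: 33.3
```

```bash
python3 st.py 502 246 27; python3 - <<'E'
from h import *
fs=[cv2.resize(grab_frame(n)[r0:r0+100,c0:c0+130,::-1],None,fx=3,fy=3,interpolation=2) for n,r0,c0 in(("top",160,100),("side",225,140))]
cv2.imwrite("pics/a1.png",np.hstack(fs))
E
```

```text
7.67 pos [503.3 246.   69.5] M [[0.974, 0.225, 0.002], [0.225, -0.974, 0.001], [0.002, -0.0, -1.0]] w 61.0 F [ 0.4  0.2 -1. ] gf 33.27417403693545
rel [-1.3 -0.3 42.5]
```

View pics/a1.png

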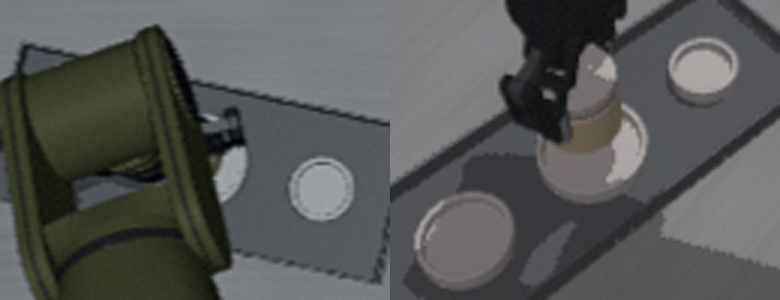

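The jar is upright in the grip and centred over the wide nest, at about (185,48) in the side crop. I'll lower it gently.

>>> play_rows:
  offset:
    - [0,0,12]
    - [0,0,24]
    - [0,0,32]
    - [0,0,36]
    - [0,0,38]
  rotation:
    - [0,0,0]
    - [0,0,0]
    - [0,0,0]
    - [0,0,0]
    - [0,0,0]
  grip: [0.5,0.5,0.5,0.5,0.5]

```text
clock: 8.18
position: [0.5012, 0.2454, 0.0284]
orientation: [0.0, 0.994, 0.114, -0.002]
contact_force: [-0.4, -0.1, -1.1]
grip_width: 0.061
grasp_force: 33.3
```

>>> play_rows:
  offset:
    - [0,0,1]
    - [0,0,2]
    - [0,0,2.5]
    - [0,0,3]
    - [0,0,3]
  rotation:
    - [0,0,0]
    - [0,0,0]
    - [0,0,0]
    - [0,0,0]
    - [0,0,0]
  grip: [0.5,0.5,0.5,0.5,0.5]

```text
clock: 8.6
position: [0.5027, 0.2459, 0.0276]
orientation: [-0.0, 0.994, 0.114, 0.0]
contact_force: [0.2, -0.6, -2.2]
grip_width: 0.0613
grasp_force: 33.3
```

Not touching yet, so I'll go on in small steps.

>>> play_rows:
  offset:
    - [0,0,0.5]
    - [0,0,1]
    - [0,0,1]
    - [0,0,1]
  rotation:
    - [0,0,0]
    - [0,0,0]
    - [0,0,0]
    - [0,0,0]
  grip: [0.5,0.5,0.5,0.5]

```text
clock: 8.93
position: [0.5028, 0.246, 0.0274]
orientation: [-0.0, 0.994, 0.114, 0.0]
contact_force: [-3.5, -0.5, 4.5]
grip_width: 0.0608
grasp_force: 33.8
```

>>> play_rows:
  offset:
    - [0,0,0.5]
    - [0,0,1]
    - [0,0,1]
    - [0,0,1]
  rotation:
    - [0,0,0]
    - [0,0,0]
    - [0,0,0]
    - [0,0,0]
  grip: [0.5,0.5,0.5,0.5]

```text
clock: 9.27
position: [0.5029, 0.246, 0.0274]
orientation: [0.0, 0.994, 0.114, 0.0]
contact_force: [-5.8, -2.2, 11.7]
grip_width: 0.0613
grasp_force: 34.4
```

Seated: the vertical force has risen at 27.4 mm. I'll relax by 1 mm, open and retreat.

>>> play_rows:
  offset:
    - [0,0,-1]
    - [0,0,-1.5]
    - [0,0,-1.5]
    - [0,0,-1.5]
    - [0,0,-1.5]
  rotation:
    - [0,0,0]
    - [0,0,0]
    - [0,0,0]
    - [0,0,0]
    - [0,0,0]
  grip: [0.7,0.75,0.8,0.9,1]

```text
clock: 9.68
position: [0.5024, 0.2458, 0.0266]
orientation: [0.0, 0.994, 0.114, -0.0]
contact_force: [0.4, 1.1, 0.5]
grip_width: 0.0852
grasp_force: 0.0
```

>>> play_rows:
  offset:
    - [0,0,0]
    - [0,0,0]
    - [0,0,0]
    - [0,0,-4]
    - [0,0,-10]
  rotation:
    - [0,0,0]
    - [0,0,0]
    - [0,0,0]
    - [0,0,0]
    - [0,0,0]
  grip: [1,1,1,1,1]

```text
clock: 10.1
position: [0.5019, 0.2456, 0.0365]
orientation: [0.0, 0.994, 0.114, -0.001]
contact_force: [0.3, 0.4, -0.8]
grip_width: 0.0853
grasp_force: 0.0
```

>>> play_rows:
  offset:
    - [0,0,-20]
    - [0,0,-45]
    - [0,0,-75]
    - [0,0,-105]
    - [0,0,-125]
  rotation:
    - [0,0,0]
    - [0,0,0]
    - [0,0,0]
    - [0,0,0]
    - [0,0,0]
  grip: [1,1,1,1,1]

```text
clock: 10.52
position: [0.5036, 0.2463, 0.166]
orientation: [-0.001, 0.994, 0.114, 0.002]
contact_force: [0.1, -0.5, 0.5]
grip_width: 0.0852
grasp_force: 0.0
```

```bash
python3 st.py 568 -45 150
```

```text
10.52 pos [503.6 246.3 166. ] M [[0.974, 0.226, 0.004], [0.226, -0.974, 0.002], [0.005, -0.001, -1.0]] w 85.2 F [ 0.1 -0.5  0.5] gf 0.0
rel [ -3.2 298.3  15.8]
```

>>> play_rows:
  offset:
    - [0,35,0]
    - [-1,75,2]
    - [-2,115,4]
    - [-2,155,6]
    - [-2,190,8]
  rotation:
    - [0,0,0]
    - [0,0,0]
    - [0,0,0]
    - [0,0,0]
    - [0,0,0]
  grip: [1,1,1,1,1]

```text
clock: 10.93
position: [0.5438, 0.0582, 0.1549]
orientation: [0.0, 0.994, 0.114, 0.001]
contact_force: [0.7, 0.3, 0.2]
grip_width: 0.0859
grasp_force: 0.0
```

>>> play_rows:
  offset:
    - [0,35,2]
    - [-1,70,4]
    - [-1,95,6]
    - [-1,107,8]
    - [-1,108,8]
  rotation:
    - [0,0,0]
    - [0,0,0]
    - [0,0,0]
    - [0,0,0]
    - [0,0,0]
  grip: [1,1,1,1,1]

```text
clock: 11.35
position: [0.567, -0.0471, 0.146]
orientation: [0.0, 0.994, 0.112, 0.0]
contact_force: [1.0, -0.1, 0.4]
grip_width: 0.0854
grasp_force: 0.0
```

```bash
python3 st.py 568 -45 18; python3 - <<'E'
from h import *
f=grab_frame("side");cv2.imwrite("pics/b1.png",cv2.resize(f[110:320,130:400,::-1],None,fx=2.5,fy=2.5,interpolation=2))
E
```

```text
11.35 pos [567.  -47.1 146. ] M [[0.975, 0.223, 0.0], [0.223, -0.975, -0.0], [0.0, 0.0, -1.0]] w 85.4 F [ 1.  -0.1  0.4] gf 0.0
rel [  1.4  -1.8 128. ]
```

View pics/b1.png

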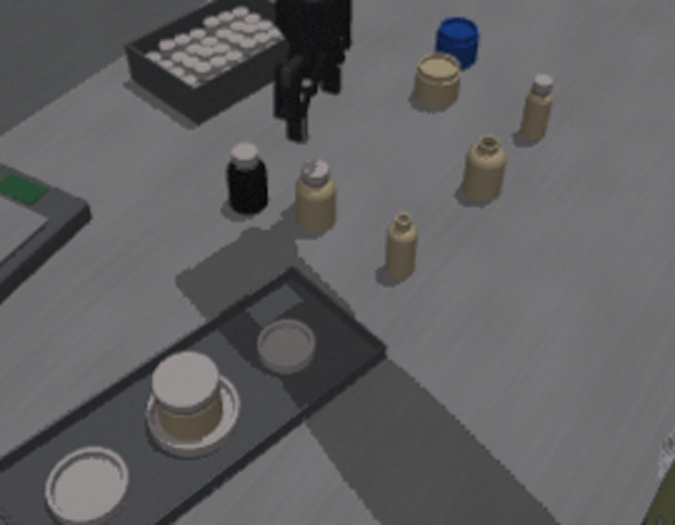

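The jar stands upright in the wide nest, at about (190,405) in the crop. The gripper is above the capped cream bottle at (315,200), and the black decoy is at (247,180). I'll descend.

>>> play_rows:
  offset:
    - [1,-2,30]
    - [1,-2,60]
    - [1,-2,88]
    - [1,-2,108]
    - [1,-2,118]
  rotation:
    - [0,0,0]
    - [0,0,0]
    - [0,0,0]
    - [0,0,0]
    - [0,0,0]
  grip: [1,1,1,1,1]

```text
clock: 11.82
position: [0.5649, -0.0407, 0.0247]
orientation: [-0.001, 0.993, 0.115, -0.002]
contact_force: [-0.0, -0.4, 0.7]
grip_width: 0.0851
grasp_force: 0.0
```

>>> play_rows:
  offset:
    - [0,0,5]
    - [0,0,8]
    - [0,0,9]
    - [0,0,9]
    - [0,0,9]
  rotation:
    - [0,0,0]
    - [0,0,0]
    - [0,0,0]
    - [0,0,0]
    - [0,0,0]
  grip: [1,0.9,0.8,0.72,0.66]

```text
clock: 12.23
position: [0.5685, -0.0431, 0.0204]
orientation: [0.0, 0.994, 0.114, 0.001]
contact_force: [0.9, 1.0, 0.3]
grip_width: 0.0565
grasp_force: 0.0
```

>>> play_rows:
  offset:
    - [0,0,0]
    - [0,0,0]
    - [0,0,0]
    - [0,0,0]
    - [0,0,0]
  rotation:
    - [0,0,0]
    - [0,0,0]
    - [0,0,0]
    - [0,0,0]
    - [0,0,0]
  grip: [0.6,0.55,0.5,0.4,0.4]

```text
clock: 12.65
position: [0.5685, -0.0435, 0.0205]
orientation: [0.0, 0.994, 0.114, 0.001]
contact_force: [-1.0, -2.3, 6.1]
grip_width: 0.0472
grasp_force: 30.1
```

>>> play_rows:
  offset:
    - [0,0,0]
    - [0,0,0]
    - [0,0,0]
  rotation:
    - [0,0,0]
    - [0,0,0]
    - [0,0,0]
  grip: [0.35,0.35,0.35]

```text
clock: 12.9
position: [0.5685, -0.0434, 0.0205]
orientation: [0.0, 0.994, 0.114, 0.001]
contact_force: [-0.5, -0.4, 4.7]
grip_width: 0.047
grasp_force: 30.1
```

>>> play_rows:
  offset:
    - [0,0,-5]
    - [0,0,-15]
    - [0,0,-35]
    - [0,0,-60]
    - [0,0,-85]
  rotation:
    - [0,0,0]
    - [0,0,0]
    - [0,0,0]
    - [0,0,0]
    - [0,0,0]
  grip: [0.35,0.35,0.35,0.35,0.35]

```text
clock: 13.32
position: [0.5663, -0.0427, 0.1042]
orientation: [-0.0, 0.994, 0.114, -0.001]
contact_force: [0.3, -0.6, -1.0]
grip_width: 0.0474
grasp_force: 31.2
```

>>> play_rows:
  offset:
    - [0,0,-20]
    - [0,0,-35]
    - [0,0,-42]
    - [0,0,-45]
    - [0,0,-45]
  rotation:
    - [0,0,0]
    - [0,0,0]
    - [0,0,0]
    - [0,0,0]
    - [0,0,0]
  grip: [0.35,0.35,0.35,0.35,0.35]

```text
clock: 13.73
position: [0.5673, -0.0429, 0.1492]
orientation: [0.0, 0.994, 0.114, 0.0]
contact_force: [0.0, 0.4, -1.7]
grip_width: 0.047
grasp_force: 31.2
```

```bash
python3 st.py 527 361 150
```

```text
13.73 pos [567.3 -42.9 149.2] M [[0.974, 0.226, 0.0], [0.226, -0.974, 0.0], [0.0, 0.0, -1.0]] w 47.0 F [ 0.   0.4 -1.7] gf 31.21952804736793
rel [  52.  -402.6   -0.8]
```

>>> play_rows:
  offset:
    - [1,-8,0]
    - [3,-25,0]
    - [6,-50,0]
    - [10,-78,0]
    - [14,-107,0]
  rotation:
    - [0,0,0]
    - [0,0,0]
    - [0,0,0]
    - [0,0,0]
    - [0,0,0]
  grip: [0.35,0.35,0.35,0.35,0.35]

```text
clock: 14.15
position: [0.5554, 0.0656, 0.1468]
orientation: [-0.0, 0.994, 0.113, -0.002]
contact_force: [0.5, -0.1, -1.4]
grip_width: 0.0475
grasp_force: 31.2
```

>>> play_rows:
  offset:
    - [4,-30,0]
    - [8,-60,0]
    - [12,-90,0]
    - [16,-120,0]
    - [20,-150,0]
  rotation:
    - [0,0,0]
    - [0,0,0]
    - [0,0,0]
    - [0,0,0]
    - [0,0,0]
  grip: [0.35,0.35,0.35,0.35,0.35]

```text
clock: 14.57
position: [0.5407, 0.2167, 0.1468]
orientation: [0.0, 0.994, 0.114, -0.002]
contact_force: [0.8, -1.0, -1.9]
grip_width: 0.0475
grasp_force: 31.2
```

>>> play_rows:
  offset:
    - [4,-30,0]
    - [8,-60,0]
    - [11,-85,0]
    - [14,-107,0]
    - [16,-125,0]
  rotation:
    - [0,0,0]
    - [0,0,0]
    - [0,0,0]
    - [0,0,0]
    - [0,0,0]
  grip: [0.35,0.35,0.35,0.35,0.35]

```text
clock: 14.98
position: [0.528, 0.3423, 0.1466]
orientation: [0.0, 0.993, 0.114, -0.002]
contact_force: [-0.5, -0.6, -2.2]
grip_width: 0.0474
grasp_force: 31.3
```

>>> play_rows:
  offset:
    - [1,-11,0]
    - [2,-17,0]
    - [2,-20,5]
    - [2,-20.5,15]
    - [2,-20.5,28]
  rotation:
    - [0,0,0]
    - [0,0,0]
    - [0,0,0]
    - [0,0,0]
    - [0,0,0]
  grip: [0.35,0.35,0.35,0.35,0.35]

```text
clock: 15.4
position: [0.5276, 0.3605, 0.1205]
orientation: [-0.0, 0.994, 0.113, 0.001]
contact_force: [0.7, 0.1, -1.5]
grip_width: 0.0473
grasp_force: 31.3
```

>>> play_rows:
  offset:
    - [0,0,16]
    - [0,0,32]
    - [0,0,45]
    - [0,0,52]
    - [0,0,55]
  rotation:
    - [0,0,0]
    - [0,0,0]
    - [0,0,0]
    - [0,0,0]
    - [0,0,0]
  grip: [0.35,0.35,0.35,0.35,0.35]

```text
clock: 15.82
position: [0.526, 0.3595, 0.0632]
orientation: [0.001, 0.994, 0.113, -0.002]
contact_force: [0.1, -0.0, -1.3]
grip_width: 0.0472
grasp_force: 31.2
```

>>> play_rows:
  offset:
    - [0,0,0]
    - [0,0,0]
    - [0,0,0]
  rotation:
    - [0,0,0]
    - [0,0,0]
    - [0,0,0]
  grip: [0.35,0.35,0.35]

```text
clock: 16.07
position: [0.5279, 0.3612, 0.067]
orientation: [-0.0, 0.994, 0.114, 0.001]
contact_force: [-0.2, -0.3, -0.2]
grip_width: 0.0473
grasp_force: 31.3
```

```bash
python3 st.py 527 361 28.5; python3 - <<'E'
from h import *
cv2.imwrite("pics/b2.png",cv2.resize(grab_frame("side")[210:340,120:280,::-1],None,fx=3,fy=3,interpolation=2))
E
```

```text
16.07 pos [527.9 361.2  67. ] M [[0.974, 0.226, 0.002], [0.226, -0.974, 0.001], [0.002, -0.001, -1.0]] w 47.3 F [-0.2 -0.3 -0.2] gf 31.252040290273726
rel [-1.   0.  38.5]
```

View pics/b2.png

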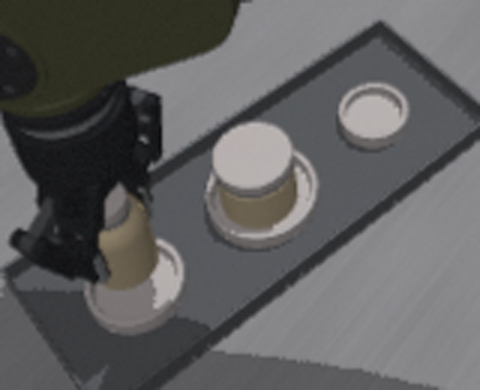

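The bottle is held upright over the middle nest, at about (130,250) in the crop, and the jar stands well in its nest. I'll lower the bottle.

>>> play_rows:
  offset:
    - [0,0,12]
    - [0,0,24]
    - [0,0,31]
    - [0,0,34]
    - [0,0,35.5]
  rotation:
    - [0,0,0]
    - [0,0,0]
    - [0,0,0]
    - [0,0,0]
    - [0,0,0]
  grip: [0.35,0.35,0.35,0.35,0.35]

```text
clock: 16.53
position: [0.5261, 0.3603, 0.0287]
orientation: [0.001, 0.994, 0.114, -0.001]
contact_force: [-0.0, 0.3, -1.3]
grip_width: 0.0474
grasp_force: 31.3
```

>>> play_rows:
  offset:
    - [0,0,0.7]
    - [0,0,1.4]
    - [0,0,2]
    - [0,0,2]
    - [0,0,2]
  rotation:
    - [0,0,0]
    - [0,0,0]
    - [0,0,0]
    - [0,0,0]
    - [0,0,0]
  grip: [0.35,0.35,0.35,0.35,0.35]

```text
clock: 16.95
position: [0.5273, 0.361, 0.0287]
orientation: [-0.0, 0.994, 0.114, 0.0]
contact_force: [0.7, -0.6, -0.8]
grip_width: 0.0473
grasp_force: 31.3
```

>>> play_rows:
  offset:
    - [0,0,0.5]
    - [0,0,1]
    - [0,0,1]
    - [0,0,1]
  rotation:
    - [0,0,0]
    - [0,0,0]
    - [0,0,0]
    - [0,0,0]
  grip: [0.35,0.35,0.35,0.35]

```text
clock: 17.28
position: [0.5274, 0.361, 0.0285]
orientation: [-0.0, 0.994, 0.114, 0.0]
contact_force: [-3.2, -0.9, 4.9]
grip_width: 0.0475
grasp_force: 31.8
```

>>> play_rows:
  offset:
    - [0,0,0]
    - [0,0,0]
    - [0,0,0]
    - [0,0,0]
    - [0,0,0]
  rotation:
    - [0,0,0]
    - [0,0,0]
    - [0,0,0]
    - [0,0,0]
    - [0,0,0]
  grip: [0.5,0.56,0.62,0.7,0.8]

```text
clock: 17.7
position: [0.5271, 0.3608, 0.027]
orientation: [0.0, 0.994, 0.114, 0.0]
contact_force: [0.3, 0.6, 0.4]
grip_width: 0.068
grasp_force: 0.0
```

>>> play_rows:
  offset:
    - [0,0,0]
    - [0,0,0]
    - [0,0,-3]
    - [0,0,-10]
    - [0,0,-25]
  rotation:
    - [0,0,0]
    - [0,0,0]
    - [0,0,0]
    - [0,0,0]
    - [0,0,0]
  grip: [0.9,0.9,0.9,0.9,0.9]

```text
clock: 18.12
position: [0.5257, 0.3601, 0.051]
orientation: [0.001, 0.994, 0.114, -0.002]
contact_force: [-0.4, 0.1, -0.2]
grip_width: 0.0769
grasp_force: 0.0
```

>>> play_rows:
  offset:
    - [0,0,-25]
    - [0,0,-50]
    - [0,0,-75]
    - [0,0,-100]
    - [0,0,-115]
  rotation:
    - [0,0,0]
    - [0,0,0]
    - [0,0,0]
    - [0,0,0]
    - [0,0,0]
  grip: [0.9,0.9,0.9,0.9,0.9]

```text
clock: 18.53
position: [0.5286, 0.3617, 0.1728]
orientation: [-0.001, 0.994, 0.114, 0.003]
contact_force: [0.6, 0.4, 0.6]
grip_width: 0.0769
grasp_force: 0.0
```

```bash
python3 st.py 428 -345 160
```

```text
18.53 pos [528.6 361.7 172.8] M [[0.974, 0.226, 0.006], [0.226, -0.974, 0.003], [0.006, -0.002, -1.0]] w 76.9 F [0.6 0.4 0.6] gf 0.0
rel [-257.7  665.8   10. ]
```

>>> play_rows:
  offset:
    - [-14,36,0]
    - [-28,72,0]
    - [-42,108,0]
    - [-56,144,0]
    - [-70,180,0]
  rotation:
    - [0,0,0]
    - [0,0,0]
    - [0,0,0]
    - [0,0,0]
    - [0,0,0]
  grip: [0.9,0.9,0.9,0.9,0.9]

```text
clock: 18.95
position: [0.499, 0.1683, 0.1681]
orientation: [0.0, 0.993, 0.114, 0.001]
contact_force: [0.9, -0.7, 0.8]
grip_width: 0.0768
grasp_force: 0.0
```

>>> play_rows:
  offset:
    - [-14,36,0]
    - [-28,72,0]
    - [-42,108,0]
    - [-56,144,0]
    - [-70,180,0]
  rotation:
    - [0,0,0]
    - [0,0,0]
    - [0,0,0]
    - [0,0,0]
    - [0,0,0]
  grip: [0.9,0.9,0.9,0.9,0.9]

```text
clock: 19.37
position: [0.4715, -0.0231, 0.1683]
orientation: [0.0, 0.993, 0.114, 0.001]
contact_force: [1.7, 0.3, -0.1]
grip_width: 0.0766
grasp_force: 0.0
```

>>> play_rows:
  offset:
    - [-14,36,0]
    - [-28,72,0]
    - [-42,108,0]
    - [-56,144,0]
    - [-70,180,0]
  rotation:
    - [0,0,0]
    - [0,0,0]
    - [0,0,0]
    - [0,0,0]
    - [0,0,0]
  grip: [0.9,0.9,0.9,0.9,0.9]

```text
clock: 19.78
position: [0.4439, -0.2145, 0.1684]
orientation: [0.0, 0.994, 0.114, 0.001]
contact_force: [0.9, 0.4, -0.1]
grip_width: 0.0766
grasp_force: 0.0
```

```bash
python3 st.py 428 -345 160; python3 - <<'E'
from h import *
for n in("top","side"):
    grab_frame(n)
obs={}
for n,p in(("top",(378,241)),("side",(346,154))):
    for r in regions_of("slim_center",n):
        print(n,r["confidence"],np.round(r["position"]),r["mask"].sum())
        if np.hypot(*(np.array(r["position"])-p))<9: obs[n]=cm(r["mask"])
if obs: print(solve("slim_center",obs,[.428,-.345]))
S={n:grab_frame(n) for n in("top","side")}
cv2.imwrite("pics/c1.png",np.hstack([cv2.resize(S[n][r:r+100,c:c+100,::-1],None,fx=4,fy=4,interpolation=2) for n,r,c in(("top",190,325),("side",105,300))]))
E
```

```text
19.78 pos [ 443.9 -214.5  168.4] M [[0.974, 0.226, 0.001], [0.226, -0.974, -0.001], [0.001, 0.001, -1.0]] w 76.6 F [ 0.9  0.4 -0.1] gf 0.0
rel [-45.  123.5   8.4]
side 0.5 [345. 154.] 271
{'side': [432.0, -346.0]}
```

View pics/c1.png

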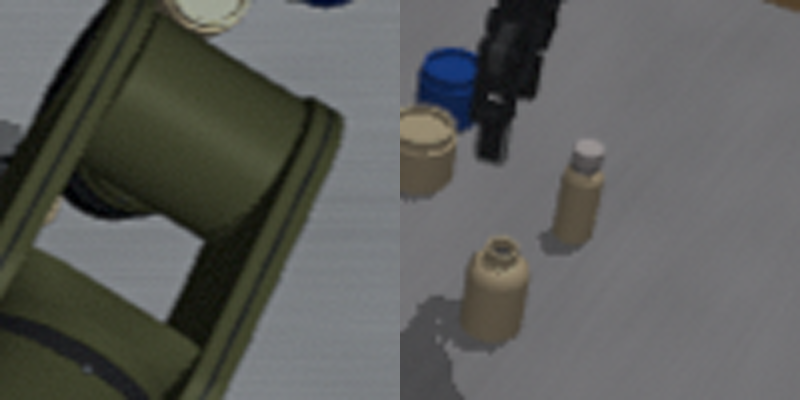

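The capped slim bottle is at (585,195) in the right crop and hasn't moved. Both cameras agree on about (430,-346) mm. I'll go above it and descend.

>>> play_rows:
  offset:
    - [-12,35,0]
    - [-25,72,3]
    - [-36,104,6]
    - [-43,122,8]
    - [-43,125,8]
  rotation:
    - [0,0,0]
    - [0,0,0]
    - [0,0,0]
    - [0,0,0]
    - [0,0,0]
  grip: [0.9,0.9,0.9,0.9,0.9]

```text
clock: 20.5
position: [0.4308, -0.3454, 0.1591]
orientation: [0.0, 0.994, 0.113, -0.0]
contact_force: [-0.1, 1.4, 0.5]
grip_width: 0.077
grasp_force: 0.0
```

>>> play_rows:
  offset:
    - [0,0,0]
    - [0,0,10]
    - [0,0,20]
    - [0,0,24]
    - [0,0,24]
  rotation:
    - [0,0,0]
    - [0,0,0]
    - [0,0,0]
    - [0,0,0]
    - [0,0,0]
  grip: [0.9,0.9,0.9,0.9,0.9]

```text
clock: 20.92
position: [0.43, -0.3419, 0.1329]
orientation: [-0.002, 0.993, 0.114, -0.001]
contact_force: [-0.4, -1.0, 0.6]
grip_width: 0.0768
grasp_force: 0.0
```

```bash
python3 st.py 430 -346 24
```

```text
20.92 pos [ 430.  -341.9  132.9] M [[0.974, 0.227, -0.003], [0.227, -0.974, 0.003], [-0.002, -0.004, -1.0]] w 76.8 F [-0.4 -1.   0.6] gf 0.0
rel [ -0.7   4.3 108.9]
```

>>> play_rows:
  offset:
    - [-1,1,25]
    - [-1,1,50]
    - [-1,1,75]
    - [-1,1,93]
    - [-1,1,102]
  rotation:
    - [0,0,0]
    - [0,0,0]
    - [0,0,0]
    - [0,0,0]
    - [0,0,0]
  grip: [0.9,0.9,0.9,0.9,0.9]

```text
clock: 21.33
position: [0.4287, -0.3433, 0.0304]
orientation: [-0.002, 0.993, 0.114, -0.001]
contact_force: [-0.4, 0.3, -0.2]
grip_width: 0.0769
grasp_force: 0.0
```

>>> play_rows:
  offset:
    - [0,0,4]
    - [0,0,7]
    - [0,0,9]
    - [0,0,9]
    - [0,0,9]
  rotation:
    - [0,0,0]
    - [0,0,0]
    - [0,0,0]
    - [0,0,0]
    - [0,0,0]
  grip: [0.9,0.8,0.7,0.62,0.55]

```text
clock: 21.75
position: [0.4307, -0.3459, 0.0255]
orientation: [0.001, 0.994, 0.114, 0.001]
contact_force: [-0.7, -0.2, -0.3]
grip_width: 0.0472
grasp_force: 0.0
```

>>> play_rows:
  offset:
    - [0,0,0]
    - [0,0,0]
    - [0,0,0]
    - [0,0,0]
    - [0,0,0]
  rotation:
    - [0,0,0]
    - [0,0,0]
    - [0,0,0]
    - [0,0,0]
    - [0,0,0]
  grip: [0.5,0.46,0.42,0.38,0.34]

```text
clock: 22.17
position: [0.4304, -0.3457, 0.025]
orientation: [0.0, 0.994, 0.114, 0.0]
contact_force: [-0.2, -0.4, 2.9]
grip_width: 0.0332
grasp_force: 29.7
```

>>> play_rows:
  offset:
    - [0,0,0]
    - [0,0,0]
    - [0,0,0]
    - [0,0,0]
  rotation:
    - [0,0,0]
    - [0,0,0]
    - [0,0,0]
    - [0,0,0]
  grip: [0.25,0.2,0.2,0.2]

```text
clock: 22.5
position: [0.4304, -0.3457, 0.0249]
orientation: [0.0, 0.994, 0.114, 0.0]
contact_force: [-1.1, 0.5, 5.0]
grip_width: 0.0331
grasp_force: 30.0
```

Gripped at TCP z = 25 mm, so it should seat at about 33 mm. I'll lift.

>>> play_rows:
  offset:
    - [0,0,-5]
    - [0,0,-15]
    - [0,0,-35]
    - [0,0,-60]
    - [0,0,-85]
  rotation:
    - [0,0,0]
    - [0,0,0]
    - [0,0,0]
    - [0,0,0]
    - [0,0,0]
  grip: [0.2,0.2,0.2,0.2,0.2]

```text
clock: 22.92
position: [0.4293, -0.3445, 0.1095]
orientation: [-0.001, 0.994, 0.114, -0.001]
contact_force: [-0.9, -0.7, -0.8]
grip_width: 0.0329
grasp_force: 29.9
```

>>> play_rows:
  offset:
    - [0,0,-20]
    - [0,0,-35]
    - [0,0,-42]
    - [0,0,-45]
    - [0,0,-45]
  rotation:
    - [0,0,0]
    - [0,0,0]
    - [0,0,0]
    - [0,0,0]
    - [0,0,0]
  grip: [0.2,0.2,0.2,0.2,0.2]

```text
clock: 23.33
position: [0.43, -0.3452, 0.1546]
orientation: [0.0, 0.994, 0.114, 0.0]
contact_force: [0.9, 0.7, -0.6]
grip_width: 0.0331
grasp_force: 29.9
```

```bash
python3 st.py 476 131 150
```

```text
23.33 pos [ 430.  -345.2  154.6] M [[0.974, 0.226, 0.0], [0.226, -0.974, -0.0], [0.0, 0.0, -1.0]] w 33.1 F [ 0.9  0.7 -0.6] gf 29.943734805565327
rel [ 152.3 -453.5    4.5]
```

>>> play_rows:
  offset:
    - [3,-8,0]
    - [8,-25,0]
    - [17,-50,0]
    - [26,-77,0]
    - [35,-105,0]
  rotation:
    - [0,0,0]
    - [0,0,0]
    - [0,0,0]
    - [0,0,0]
    - [0,0,0]
  grip: [0.2,0.2,0.2,0.2,0.2]

```text
clock: 23.75
position: [0.4395, -0.2332, 0.1524]
orientation: [-0.001, 0.994, 0.113, -0.001]
contact_force: [-0.5, -0.3, -0.7]
grip_width: 0.0335
grasp_force: 30.0
```

>>> play_rows:
  offset:
    - [10,-29,0]
    - [20,-58,0]
    - [29,-87,0]
    - [39,-116,0]
    - [49,-145,0]
  rotation:
    - [0,0,0]
    - [0,0,0]
    - [0,0,0]
    - [0,0,0]
    - [0,0,0]
  grip: [0.2,0.2,0.2,0.2,0.2]

```text
clock: 24.17
position: [0.4541, -0.0805, 0.1525]
orientation: [-0.001, 0.994, 0.114, -0.001]
contact_force: [0.4, -0.1, -0.5]
grip_width: 0.033
grasp_force: 30.0
```

>>> play_rows:
  offset:
    - [10,-29,0]
    - [20,-58,0]
    - [29,-87,0]
    - [39,-116,0]
    - [48,-143,0]
  rotation:
    - [0,0,0]
    - [0,0,0]
    - [0,0,0]
    - [0,0,0]
    - [0,0,0]
  grip: [0.2,0.2,0.2,0.2,0.2]

```text
clock: 24.58
position: [0.4684, 0.0695, 0.1526]
orientation: [-0.0, 0.993, 0.114, -0.001]
contact_force: [0.3, -0.2, -0.5]
grip_width: 0.0331
grasp_force: 30.0
```

>>> play_rows:
  offset:
    - [8,-24,0]
    - [14,-42,0]
    - [18,-54,0]
    - [20,-60,5]
    - [20,-60,15]
  rotation:
    - [0,0,0]
    - [0,0,0]
    - [0,0,0]
    - [0,0,0]
    - [0,0,0]
  grip: [0.2,0.2,0.2,0.2,0.2]

```text
clock: 25.0
position: [0.4757, 0.1316, 0.1388]
orientation: [-0.0, 0.993, 0.115, 0.0]
contact_force: [-0.0, -0.6, -1.0]
grip_width: 0.0328
grasp_force: 30.0
```

>>> play_rows:
  offset:
    - [0,0,16]
    - [0,0,34]
    - [0,0,52]
    - [0,0,62]
    - [0,0,66]
  rotation:
    - [0,0,0]
    - [0,0,0]
    - [0,0,0]
    - [0,0,0]
    - [0,0,0]
  grip: [0.2,0.2,0.2,0.2,0.2]

```text
clock: 25.42
position: [0.4734, 0.1293, 0.0699]
orientation: [0.0, 0.994, 0.113, -0.003]
contact_force: [-0.4, -0.4, -1.1]
grip_width: 0.0327
grasp_force: 30.0
```

>>> play_rows:
  offset:
    - [0,0,0]
    - [0,0,0]
    - [0,0,0]
  rotation:
    - [0,0,0]
    - [0,0,0]
    - [0,0,0]
  grip: [0.2,0.2,0.2]

```text
clock: 25.67
position: [0.4767, 0.1303, 0.0744]
orientation: [-0.0, 0.994, 0.113, 0.001]
contact_force: [0.1, -0.6, -0.6]
grip_width: 0.0332
grasp_force: 30.0
```

```bash
python3 st.py 476 131 33; python3 - <<'E'
from h import *
cv2.imwrite("pics/c2.png",cv2.resize(grab_frame("side")[200:330,140:300,::-1],None,fx=3,fy=3,interpolation=2))
E
```

```text
25.67 pos [476.7 130.3  74.4] M [[0.974, 0.226, 0.002], [0.226, -0.974, 0.0], [0.002, 0.0, -1.0]] w 33.2 F [ 0.1 -0.6 -0.6] gf 29.99886665842496
rel [-0.6 -0.9 41.4]
```

View pics/c2.png

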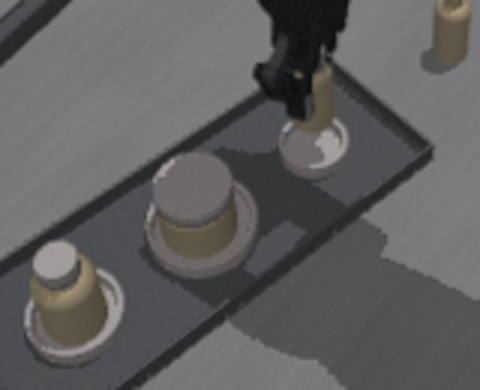

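The bottle (70,300) and jar (198,215) stand upright in their nests, and the slim bottle hangs over the narrow nest at (318,110). I'll lower it.

>>> play_rows:
  offset:
    - [0,-1,12]
    - [0,-1,25]
    - [0,-1,33]
    - [0,-1,37]
    - [0,-1,38.5]
  rotation:
    - [0,0,0]
    - [0,0,0]
    - [0,0,0]
    - [0,0,0]
    - [0,0,0]
  grip: [0.2,0.2,0.2,0.2,0.2]

```text
clock: 26.13
position: [0.4748, 0.1313, 0.0337]
orientation: [0.0, 0.994, 0.114, -0.001]
contact_force: [0.2, -0.1, -0.4]
grip_width: 0.0332
grasp_force: 30.0
```

>>> play_rows:
  offset:
    - [0,0,0.7]
    - [0,0,1.4]
    - [0,0,2]
    - [0,0,2]
    - [0,0,2]
  rotation:
    - [0,0,0]
    - [0,0,0]
    - [0,0,0]
    - [0,0,0]
    - [0,0,0]
  grip: [0.2,0.2,0.2,0.2,0.2]

```text
clock: 26.55
position: [0.4759, 0.1314, 0.0332]
orientation: [-0.0, 0.994, 0.114, 0.0]
contact_force: [0.5, -0.2, -0.3]
grip_width: 0.0328
grasp_force: 30.0
```

>>> play_rows:
  offset:
    - [0,0,0.5]
    - [0,0,1]
    - [0,0,1]
    - [0,0,1]
  rotation:
    - [0,0,0]
    - [0,0,0]
    - [0,0,0]
    - [0,0,0]
  grip: [0.2,0.2,0.2,0.2]

```text
clock: 26.88
position: [0.4761, 0.1314, 0.0329]
orientation: [0.0, 0.994, 0.114, 0.0]
contact_force: [-2.6, -1.0, 5.8]
grip_width: 0.0334
grasp_force: 30.5
```

Seated. I'll release and retreat.

>>> play_rows:
  offset:
    - [0,0,0]
    - [0,0,0]
    - [0,0,0]
    - [0,0,0]
    - [0,0,0]
  rotation:
    - [0,0,0]
    - [0,0,0]
    - [0,0,0]
    - [0,0,0]
    - [0,0,0]
  grip: [0.36,0.4,0.46,0.55,0.65]

```text
clock: 27.3
position: [0.4755, 0.1313, 0.0317]
orientation: [-0.0, 0.994, 0.114, -0.0]
contact_force: [-0.3, -0.8, 1.0]
grip_width: 0.0553
grasp_force: 0.0
```

>>> play_rows:
  offset:
    - [0,0,0]
    - [0,0,0]
    - [0,0,-3]
    - [0,0,-10]
    - [0,0,-25]
  rotation:
    - [0,0,0]
    - [0,0,0]
    - [0,0,0]
    - [0,0,0]
    - [0,0,0]
  grip: [0.8,0.8,0.8,0.8,0.8]

```text
clock: 27.72
position: [0.4741, 0.131, 0.0557]
orientation: [0.0, 0.994, 0.114, -0.002]
contact_force: [0.2, 0.0, 0.0]
grip_width: 0.0687
grasp_force: 0.0
```

>>> play_rows:
  offset:
    - [0,0,-25]
    - [0,0,-50]
    - [0,0,-75]
    - [0,0,-100]
    - [0,0,-125]
  rotation:
    - [0,0,0]
    - [0,0,0]
    - [0,0,0]
    - [0,0,0]
    - [0,0,0]
  grip: [0.8,0.8,0.8,0.8,0.8]

```text
clock: 28.13
position: [0.4755, 0.1313, 0.1839]
orientation: [-0.0, 0.994, 0.114, 0.0]
contact_force: [-0.2, 0.4, -0.5]
grip_width: 0.0684
grasp_force: 0.0
```

>>> play_rows:
  offset:
    - [0,20,-20]
    - [0,50,-25]
    - [0,85,-25]
    - [0,115,-25]
    - [0,125,-25]
  rotation:
    - [0,0,0]
    - [0,0,0]
    - [0,0,0]
    - [0,0,0]
    - [0,0,0]
  grip: [0.8,0.8,0.8,0.8,0.8]

```text
clock: 28.55
position: [0.5046, 0.0066, 0.2081]
orientation: [0.001, 0.994, 0.112, 0.001]
contact_force: [-1.0, -0.3, 0.4]
grip_width: 0.0679
grasp_force: 0.0
```

>>> play_rows:
  offset:
    - [0,0,0]
    - [0,0,0]
    - [0,0,0]
  rotation:
    - [0,0,0]
    - [0,0,0]
    - [0,0,0]
  grip: [0.8,0.8,0.8]

```text
clock: 28.8
position: [0.5035, 0.0105, 0.2068]
orientation: [-0.0, 0.993, 0.114, -0.0]
contact_force: [-0.6, 0.9, 0.3]
grip_width: 0.0681
grasp_force: 0.0
```

```bash
python3 - <<'E'
from h import *
f={n:grab_frame(n) for n in("side","top")}
cv2.imwrite("pics/d1.png",cv2.resize(f["side"][100:340,120:400,::-1],None,fx=2.5,fy=2.5,interpolation=2))
print([(t,n,k["confidence"].__round__(2),solve(t,{n:cm(k["mask"])},x0,dz)[n]) for t,x0,dz in(("jar_center",(.5,.245),.008),("bottle_center",(.527,.361),.008),("slim_center",(.476,.131),.008),("open_jar_center",(.576,-.34),0),("open_bottle_center",(.433,-.209),0),("open_slim_center",(.433,-.05),0)) for n in("side",) for k in regions_of(t,n)])
E
```

```text
[('jar_center', 'side', 0.92, [506.0, 247.0]), ('bottle_center', 'side', 0.78, [527.0, 361.0]), ('bottle_center', 'side', 0.69, [650.0, -17.0]), ('bottle_center', 'side', 0.37, [485.0, 285.0]), ('bottle_center', 'side', 0.22, [429.0, -198.0]), ('bottle_center', 'side', 0.22, [442.0, -32.0]), ('slim_center', 'side', 0.76, [476.0, 133.0]), ('slim_center', 'side', 0.19, [481.0, 288.0]), ('open_jar_center', 'side', 0.7, [578.0, -341.0]), ('open_jar_center', 'side', 0.6, [605.0, -445.0]), ('open_bottle_center', 'side', 0.73, [435.0, -211.0]), ('open_slim_center', 'side', 0.77, [447.0, -39.0])]
```

View pics/d1.png

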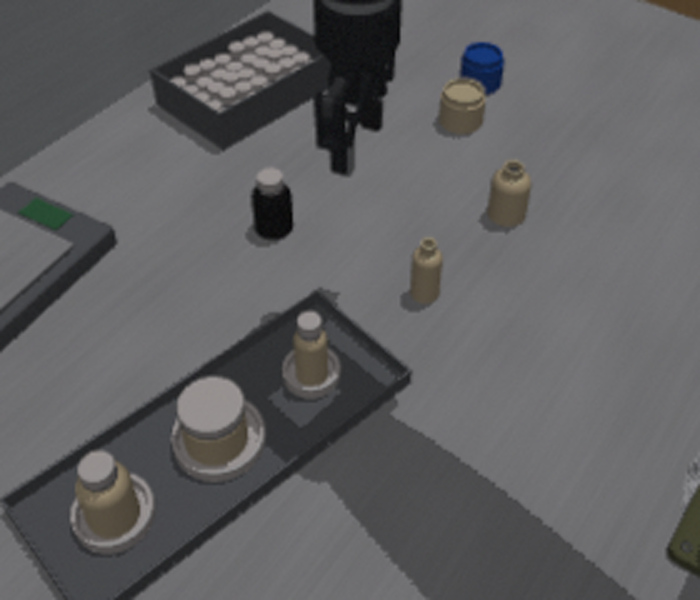

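All three stand upright in their nests: bottle (105,500), jar (213,425) and slim bottle (311,350). The open containers are unmoved and the gripper is clear.

```bash
python3 -c "
from station import job_done
print(job_done())"
```

```text
the job is handed in; nothing more can be done
None
```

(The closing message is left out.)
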